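# Load a kiln post through the sprung flap of its roll-in rack

### The arm

A 6-joint arm with a two-finger parallel gripper is mounted at the origin on a cart in front of the work surface, level with it; the furniture and walls round the work are solid. World frame = base frame: x ahead of the robot, y to its left, z up, the work surface at z = 0. Lengths are in mm, angles in rad, forces in N, time in s.
With the tool pointing down it reaches from about 350 to 875 mm from the base axis. Payload 4.2 kg.
Tool frame: the origin (TCP) lies midway between the tips of the shut fingers; the grasp point (between the pads) lies 19 mm behind it; y points along the fingers, x is the direction in which the jaws open and shut, and the axes are right-handed (so a half turn about y gives the same grasp; the last joint's range is limited). The gripper opens to 85 mm and grips with 20 to 120 N. Pads are 22 mm wide; open, the fingers measure 114 mm over their backs; the gripper's body (76 mm by 85 mm) begins 54 mm behind the grasp point. The pads swing forward as they close: fully open they stand 13 mm farther back than shut.
Start: joints at [0.259, 0.385, 0.008, 0, -1.194, -0.259], TCP at [624.979, 0.025, 231.312] pointing down, gripper open.
Joint ranges: [-3.14, 3.14], [-1.21, 2.06], [-1.07, 1.41], [-3.16, 2.05], [-2.99, -0.16], [-3.1, 3.1]. Speed limits (rad/s): [2.79, 2.79, 3.14, 3.14, 3.14, 3.14].

### API

Orientations are given as a unit quaternion [x, y, z, w].
In Python, from bench import read_state, get_image, job_done gives the robot as it stands.
- The arm moves only by the tool play_rows, never from a script. Its argument "series" is a list of rows, each a list of 7 numbers: the shift along the tool's x, y, z in m, then the turn, a rotation vector about the tool's x, y, z in rad, then the finger opening in m, from 0 to 0.0854. In form: [[x, y, z, wx, wy, wz, claw], ...]. A call has 1 to 10 rows; each row shifts and turns the pose as measured when the row begins, along the tool's axes as they then stand; what a row does not reach is not made up. A row lasts 1/10 s, in which the tool goes at most 50 mm and 8.59 degrees, less where a joint would pass 70% of its speed; a pose out of reach is approached as far as the arm can. A call with a gripper value outside its range is refused whole. The fingers move at their own pace and stop on an object; the grip force is fixed at half the most. Time passes only in rows, so rows that do not move let the fingers close. It gives the time, the measured TCP pose, the force and the opening at its end, in the units of the state.
- read_state(): the state, without advancing time (a new reading comes with each control period).
- get_image(name): name is "scene" or "side" or "wrist"; returns a dict with "color" (384x512x3 uint8, red, green, blue), "intrinsics" (3x3 intrinsics, pixels), "D" ([k1, k2, p1, p2, k3] as OpenCV has them; the pictures are not rectified), "origin" and "orientation" of the camera in the world. Camera axes: x right, y down, z forward; pixel columns grow to the right and rows downward; lengths in mm; the calibration is good to about 2 mm. A picture is of the moment at which its call begins. There is no depth.
- job_done(): hands the job in, once; it reports no verdict.
The state is a dict: "clock": time; "joints": joint angles; "joint_vel": joint speeds; "joint_efforts": joint torques, N m; "position": TCP position; "ee_rot": TCP orientation; "contact_force": force on the tool from outside, world axes, zero at the start; "wrist_torque": the same for the moment, N m; "gripper_width": finger opening in mm.
Only numpy, scipy, OpenCV 4.12 (cv2) and the standard library are available. Lean on these libraries where they do the work, as an engineer would, in place of code of your own. Each camera call takes 0.05 s, during which the arm holds its last target. There are 200 camera calls.

### The job

Take the longer of the two kiln posts from the cradle, lay it in the open trough of the roll-in rack, and push it gently in under the sprung flap until it lies inside the hood and the flap has shut behind it. Do not force anything, and leave the short post where it lies.

Things in the scene. Friction and masses are not known exactly. Their poses are not given: they have to be found in the camera images.
- long_post_center (a point): Centre of the longer kiln post: a plain off-white ceramic cylinder 36 mm in diameter and 80 mm long, about 0.13 kg, lying on its side. Its own y axis runs along the cylinder; it rolls, so its x and z axes mean nothing. It starts in one of the cradle's two places.
- short_post_center (a point): Centre of the shorter kiln post, like the longer one but 55 mm long; it lies in the cradle's other place and stays there.
- cradle: Fixed light wooden board 200 x 110 x 8 mm; origin at the centre of its underside. The two posts lie 50 mm before and behind the origin along its x axis, their length along its y axis, each on a pair of low rods (22 mm apart, tops 14 mm above the table), the post's centre 29 mm above the table.
- rack: Fixed plywood roll-in rack 285 x 112 mm: a straight lane 86 mm wide between rails 22 mm high, with a 10 mm lip at its outer end. Origin on the table below the lane's middle line; x points inwards along the lane (the pushing direction), y across. The lane floor is 24 mm above the origin and slopes down inwards by 0.07 rad. x from -0.145 to about 0 is the open trough, then comes the hood (see flap).
- load_seat (a point): Point on the lane's middle line, 85 mm before the rack's origin along the floor, where the centre of a post laid in the open trough lies (18 mm above the floor). Let go there, it rolls down to the flap and rests against it, its centre about 20 mm short of the hinge. Walls of the hood (120 mm wide, clear cover 52 mm above the floor) start 6 mm before the hinge.
- flap (a joint): Angle of the metal flap at the hood's mouth: 0 shut, to 1.5 rad swung inwards. A sprung flap (1 to 3 N at its edge) with a roller edge 22 mm above the floor, on a 5 mm rod 44 mm above it. The hood is clamped where the last user left it: the rod is over rack x = 0 give or take 18 mm, not measured. Upright fingers stop at the rod; leaning ones (tips 10 to 30 degrees forward) get under.
- row (a joint): How far the post already inside the hood is pressed back on its rubber buffer (0 free, m; 2 N per mm). Pushing a post under the flap takes 1 to 8 N. Let go early, it rolls back out or sticks under the open flap; once its centre is some 22 mm past the rod, the push force is gone, the roller drops behind the post, and it comes to lie against the inner one, 34 mm past the rod.
There are look-alikes about, which are no part of the job. Leave any red or yellow look-alike of the part that bears long_post_center alone.

How it is judged (in metres and radians):
On the way, in this order (a step that is already met when the one before it is completed fails the run):
1. the long post lies in the trough in front of the flap (x of long_post_center in the frame of rack between -0.14 and 0.004 m and z of long_post_center in the frame of rack below 0.06 m and y of long_post_center in the frame of rack between -0.008 and 0.008 m), for 0.2 s.
2. the post holds the flap open on its way through (value of joint flap above 0.7 rad and x of long_post_center in the frame of rack above -0.03 m and z of long_post_center in the frame of rack below 0.06 m), for 0.05 s.
At the end, for the whole second after the job is handed in: The long post lies at rest on the lane floor inside the hood (its centre 10 to 65 mm inwards of the rack's origin, within 8 mm of the middle line), and the flap hangs shut behind it (below 0.1 rad) (x of long_post_center in the frame of rack between 0.01 and 0.065 m and y of long_post_center in the frame of rack between -0.008 and 0.008 m and z of long_post_center in the frame of rack below 0.05 m and value of joint flap below 0.1 rad and linear speed of long_post below 0.02 m/s); the robot touches nothing.
It fails at once if the long post is pressed against the hood, its flap or the post inside with more than 20 N (contact force between long_post and hood above 20 N).
It fails at once if the robot presses the rack, the hood or its flap with more than 20 N (contact force between any of the arm, the fingers and rack above 20 N or contact force between any of the arm, the fingers and hood above 20 N).
It fails at once if the short post is moved by more than 15 mm (distance of short_post_center from where it was at the start of the episode above 0.015 m).
It also fails if it takes over 72 s, if anything falls off the work surface, if the arm or the gripper's body presses on something with over 40 N, if the wrist force passes 120 N, or if a joint passes its speed limit or range.

## Working session

There is one attempt and no reset: what is moved stays moved. The work goes in short steps, Python scripts to look and compute and a tool call to move; the robot and the scene stay as the last step left them, time stands still between calls to the robot, and variables do not carry over. Pictures are saved under pics/ and viewed, about 8 in all and at most 12, crops included, and the job is handed in when it is done.

Besides the shell and the picture viewer there is one more tool, called after "Emit:" as name(argument=value, ...) on one line, values as JSON. play_rows: Moves the arm, as the interface text tells. Its arguments: {"type":"object","properties":{"series":{"type":"array","items":{"type":"array","items":{"type":"number"}}}},"required":["series"]}

```bash
mkdir -p pics; ls; cat > h.py <<'E'
import numpy as np, cv2
from scipy.spatial.transform import Rotation as R
from bench import read_state,get_image,job_done
def snap(n,f):
    g=get_image(n); cv2.imwrite(f'pics/{f}.png',g['color'][:,:,::-1]); np.save(f'pics/{f}.npy',g,allow_pickle=True); return g
def load(f): return np.load(f'pics/{f}.npy',allow_pickle=True).item()
def rot(o):
    o=np.array(o); return R.from_quat(o).as_matrix() if o.size==4 else o.reshape(3,3)
def px(g,pts,z):
    p=cv2.undistortPoints(np.array(pts,float).reshape(-1,1,2),np.array(g['intrinsics'],float),np.array(g['D'],float)).reshape(-1,2)
    d=np.c_[p,np.ones(len(p))]@rot(g['orientation']).T; o=np.array(g['origin'],float)
    z=np.broadcast_to(z,len(p)); return o+d*((z-o[2])/d[:,2])[:,None]
def proj(g,P):
    M=rot(g['orientation']).T; t=-M@np.array(g['origin'],float)
    return cv2.projectPoints(np.array(P,float).reshape(-1,1,3),cv2.Rodrigues(M)[0],t,np.array(g['intrinsics'],float),np.array(g['D'],float))[0].reshape(-1,2)
E
python3 - <<'E'
from h import *
a=snap('scene','s0');b=snap('side','d0');
for g in(a,b):print(g['origin'],g['orientation'],g['intrinsics'])
cv2.imwrite('pics/both.png',np.hstack([a['color'],b['color']])[:,:,::-1][:, :])
for n,g in(('s0b',a),('d0b',b)): cv2.imwrite(f'pics/{n}.png',cv2.resize(g['color'][:,:,::-1],(800,600),interpolation=cv2.INTER_CUBIC))
print(read_state())
E
```

```text
pics
[ -53.37075511 -642.88617448  803.46161562] [ 0.85917235 -0.30454776  0.13653749 -0.38785442] [[424.42786137   0.         257.49304523]
 [  0.         424.42786137 199.47512478]
 [  0.           0.           1.        ]]
[139.28178871 797.22501733 718.21422685] [-0.1945433   0.87627212 -0.43241963  0.08551803] [[400.8377356    0.         258.72438966]
 [  0.         400.8377356  194.30991136]
 [  0.           0.           1.        ]]
{'clock': 0.1, 'joints': array([ 2.58568948e-01,  3.85500558e-01,  6.75229283e-03, -4.21168919e-04,
       -1.19398110e+00, -2.58622207e-01]), 'joint_vel': array([-0.00187494, -0.00117849,  0.00362243,  0.00079574,  0.00104352,
       -0.00128104]), 'joint_efforts': array([-2.41840362e-04, -3.93318665e+01,  1.88929778e+01,  4.19793829e+00,
       -2.58899068e-03, -3.31562532e-06]), 'position': array([ 6.24482372e+02, -5.09154065e-03,  2.30316407e+02]), 'ee_rot': array([ 6.22346468e-04, -7.07065468e-01,  7.07147399e-01,  7.69856684e-04]), 'contact_force': array([ 0.16613872,  0.21357658, -0.51732657]), 'wrist_torque': array([-0.01863194,  0.01447591,  0.00066341]), 'gripper_width': 85.60407113432719}
```

View pics/s0b.png

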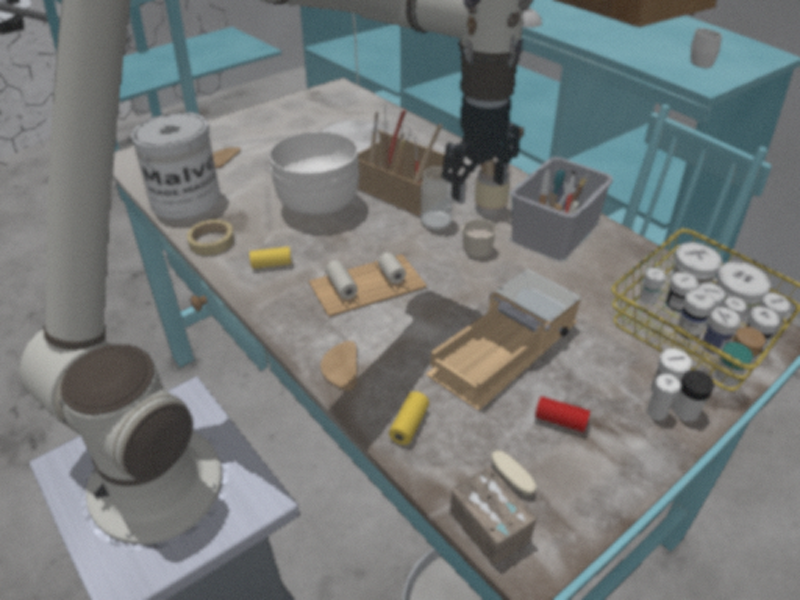

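View pics/d0b.png

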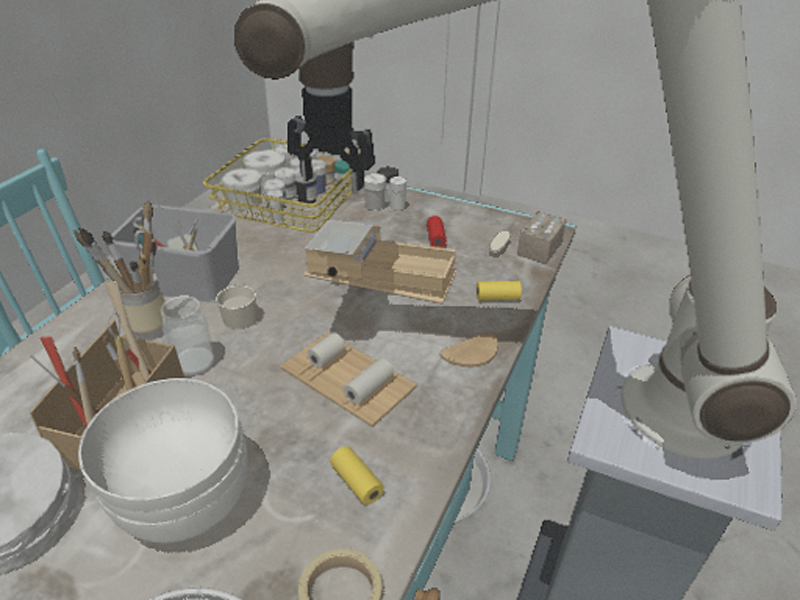

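The scene picture shows the cradle with two off-white posts at about (341,280) and (391,268), and the rack at (505,335). The side picture shows the same posts at (370,382) and (327,350), and the rack at (380,265).
Candidates, in scene px: the post at (341,280), which looks longer; the post at (391,268), which looks shorter; yellow at (270,258) and (408,418); red at (563,414). I choose (341,280) and check it in a crop.

```bash
python3 - <<'E'
from h import *
a=load('s0')['color'];b=load('d0')['color']
# crops: 5x of 80x60?  use 4 panels 400x300
def c(im,x,y,w,h): return cv2.resize(im[y:y+h,x:x+w],(w*4,h*4),interpolation=cv2.INTER_CUBIC)
A=c(a,190,150,100,75);B=c(a,270,165,100,75) 
C=c(b,175,205,100,75);D=c(b,190,130,110,75)[:, :400]
for i,(x,f) in enumerate([(A,(190,150)),(B,(270,165)),(C,(175,205)),(D,(190,130))]):
    for k in range(0,100,10): cv2.putText(x,str(f[0]+k),(k*4,8),0,.3,(255,0,0),1); cv2.line(x,(k*4,9),(k*4,14),(255,0,0),1)
    for k in range(0,75,10): cv2.putText(x,str(f[1]+k),(0,k*4+4),0,.3,(255,0,0),1)
cv2.imwrite('pics/crop1.png',np.vstack([np.hstack([A,B]),np.hstack([C,D])])[:,:,::-1])
E
```

```text
(no output)
```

View pics/crop1.png

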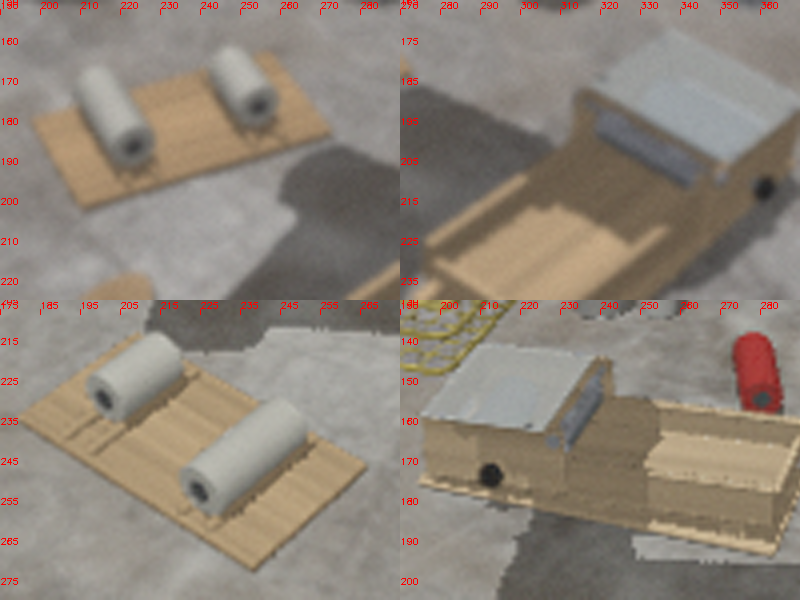

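The crop confirms it: the post on the left in the scene (ends (212,170) to (223,186)) is the longer one, and the other is clearly shorter. Next come the positions.

```bash
python3 - <<'E'
from h import *
np.set_printoptions(precision=1,suppress=True)
a=load('s0');b=load('d0')
A=px(a,[(198.5,180),(259.5,163),(272.5,183),(211,202.5)],8)
B=px(b,[(179.5,235),(238.75,273),(266.5,246.5)],8)
print(A,'\n',B)
for P in(A,):
  print(np.linalg.norm(np.diff(P,axis=0,append=P[:1]),axis=1),P.mean(0))
print(np.linalg.norm(np.diff(B,axis=0),axis=1),(B[0]+B[2])/2)
# long post: axis mid estimates (z 29): scene silhouette centre, side
print(px(a,[(216.5,179.5),(250.5,172)],29),px(b,[(235.5,244),(208.5,224)],29))
# rack: rough outer bottom corners in scene(800 scale), near end
print(px(a,np.array([(430,372),(480,407)])*.64,0), px(b,np.array([(305,270),(446,300)])*.64,0))
# rim tops: rail tops ~46+..; hood cover top front edge in scene/side
print('cover front',px(a,[(314,188.5),(351,206)],82),px(b,[(241,144.5),(226.5,163)],82))
print('cover back',px(a,[(336,173),(369,192)],74),px(b,[(211,141.5),(195.5,160)],74))
E
```

```text
[[430.8 238.3   8. ]
 [626.4 188.7   8. ]
 [593.5  87.5   8. ]
 [402.9 130.7   8. ]] 
 [[620.6 198.9   8. ]
 [426.8 246.8   8. ]
 [403.4 140.1   8. ]]
[201.8 106.5 195.4 111.2] [513.4 161.3   8. ]
[199.6 109.3] [512.  169.5   8. ]
[[460.2 183.6  29. ]
 [559.2 148.9  29. ]] [[466.8 184.2  29. ]
 [562.1 149.8  29. ]]
[[ 458.6  -81.5    0. ]
 [ 470.2 -189.3   -0. ]] [[738.5 -67.3  -0. ]
 [446.4 -98.6   0. ]]
cover front [[ 603.9  -67.4   82. ]
 [ 628.6 -176.5   82. ]] [[ 624.3 -162.1   82. ]
 [ 615.2  -50.5   82. ]]
cover back [[ 707.6  -51.8   74. ]
 [ 716.4 -164.9   74. ]] [[ 724.  -149.    74. ]
 [ 711.   -35.4   74. ]]
```

```bash
python3 - <<'E'
from h import *
g=snap('wrist','w0');print(g['origin'],rot(g['orientation']),g['intrinsics'][0],g['D'])
print(proj(g,[[513,165,8],[464,180,29],[585,-110,30],[620,-115,70]]))
cv2.imwrite('pics/w0b.png',cv2.resize(g['color'][:,:,::-1],(800,600),interpolation=cv2.INTER_CUBIC))
E
```

```text
[624.4932888  -84.88286935 373.75578467] [[-9.99999660e-01  5.99301302e-04 -5.66342523e-04]
 [ 3.80622806e-04  9.44783630e-01  3.27694594e-01]
 [ 7.31458942e-04  3.27694267e-01 -9.44783537e-01]] [337.63124595   0.         249.33813552] [0.03479557 0.         0.         0.         0.        ]
[[337.68872216 283.48481554]
 [381.73669975 304.57011838]
 [291.473647    44.79716227]
 [254.56652686  34.18624218]]
```

View pics/w0b.png

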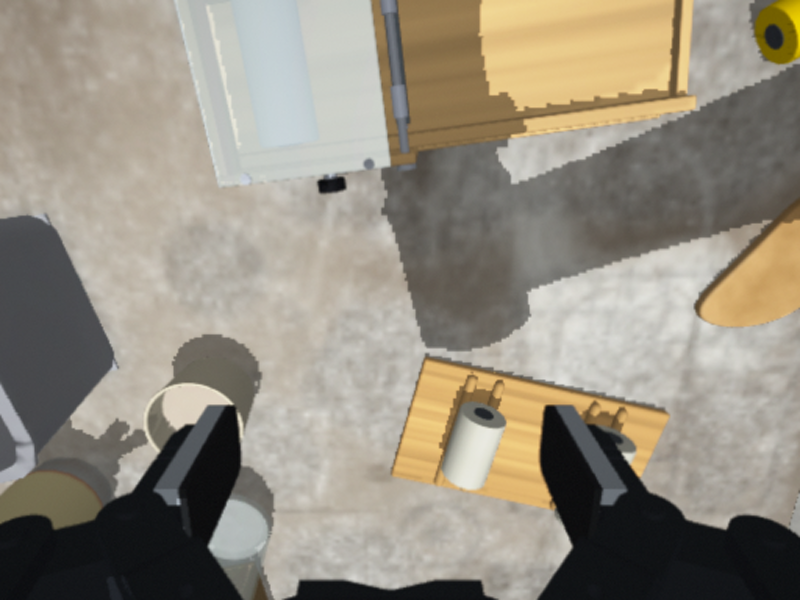

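The wrist picture shows the cradle with corners at (427,354), (668,411) and (392,475). It also shows the flap rod from (390,0) to (405,150) and the rack's +y rail. I'll compute the cradle and shift over the rack for a look from above.

Emit:
play_rows(series=[[0.0,0,0.05,0,0,0,0.085],[0.0,0,0.05,0,0,0,0.085],[0.01,0,0.04,0,0,0,0.085],[0.01,0,0.0,0,0,0,0.085],[0,0,0,0,0,0,0.085]])

```text
clock: 0.65
position: [603.9, -143.0, 227.6]
ee_rot: [-0.003, 0.707, -0.707, -0.001]
contact_force: [0.1, 0.5, -0.5]
gripper_width: 85.0
```

```bash
python3 - <<'E'
from h import *
np.set_printoptions(precision=1,suppress=True)
g=load('w0')
c=px(g,np.array([(427,354),(668,411),(392,475)])*.64,8);print(c,np.linalg.norm(c[0]-c[1]),np.linalg.norm(c[0]-c[2]),'ctr',(c[1]+c[2])/2)
# short post: near end / far end silhouettes
print(px(g,np.array([(485,413),(464,480)])*.64,29))
g=snap('wrist','w1')
print(g['origin'],read_state()['position'])
cv2.imwrite('pics/w1b.png',cv2.resize(g['color'][:,:,::-1],(800,600),interpolation=cv2.INTER_CUBIC))
E
```

```text
[[595.8  86.4   8. ]
 [406.2 135.1   8. ]
 [622.3 196.    8. ]] 195.724994377302 112.78411420705793 ctr [514.3 165.5   8. ]
[[553.2 124.8  29. ]
 [566.2 184.5  29. ]]
[ 604.8 -227.9  371. ] [ 604.5 -142.7  227.6]
```

View pics/w1b.png

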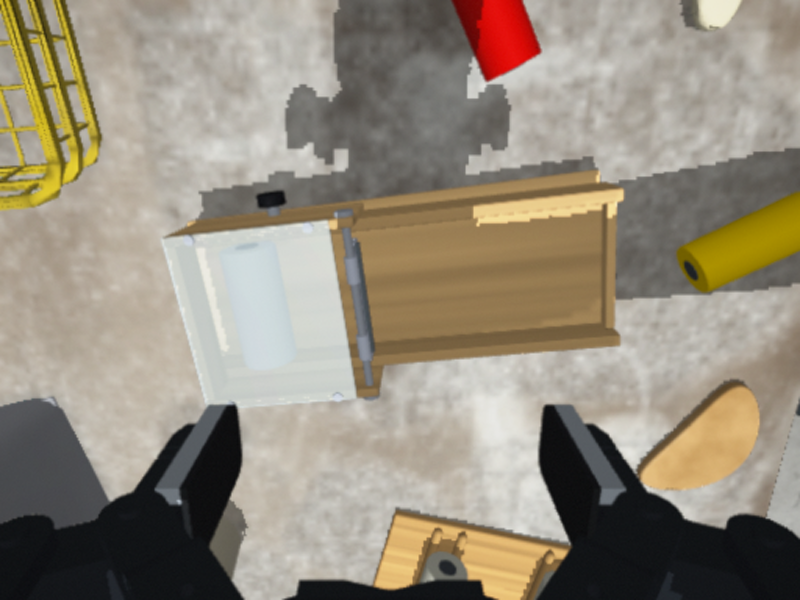

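The picture shows the rack from above. The outer rail-top corners are at (623,188) and (620,345), the flap rod runs from (345,215) to (369,385), and the inner post is visible under the cover.

```bash
python3 - <<'E'
from h import *
from scipy.optimize import least_squares
np.set_printoptions(precision=1,suppress=True)
g=load('w1')
M=np.array([(-145,-56,56),(-145,-43,56),(-145,56,56),(-145,43,56),(-145,-56,0)],float)
U=np.array([(623,188),(622,200),(620,345),(619,333),(598,172)])*.64
L=np.array([(384,365),(500,355)])*.64   # on outer +y rail top edge
def T(p,P): c,s=np.cos(p[2]),np.sin(p[2]); return np.c_[p[0]+c*P[:,0]-s*P[:,1],p[1]+s*P[:,0]+c*P[:,1],P[:,2]]
def f(p):
    r=(proj(g,T(p,M))-U).ravel()
    l=px(g,L,[46,51]); d=-np.sin(p[2])*(l[:,0]-p[0])+np.cos(p[2])*(l[:,1]-p[1])-56
    return np.r_[r,d]
s=least_squares(f,[590,-115,.1],loss='soft_l1');p=s.x;print(p*[1,1,57.3],f(p))
def inv(p,P): c,s=np.cos(p[2]),np.sin(p[2]); d=P[:,:2]-p[:2]; return np.c_[c*d[:,0]+s*d[:,1],-s*d[:,0]+c*d[:,1]]
rod=px(g,np.array([(345,215),(369,385)])*.64,68);print('rod',rod,inv(p,rod))
w0=load('w0');r=px(w0,np.array([(390,0),(403,145)])*.64,68);print(r,inv(p,r))
for n in('s0','d0'):
  g=load(n);print(proj(g,T(p,np.array([(-145,-56,0),(-145,56,0),(140,56,0)],float)))/.64)
np.save('rack.npy',p)
E
```

```text
[ 604.2 -123.4    5.8] [ 2.1 -7.   1.9 -0.3 -1.6  4.3 -0.4  0.2 -4.5 -2.5 -0.4 -2.6]
rod [[ 628.9 -173.7   68. ]
 [ 616.1  -63.9   68. ]] [[ 19.5 -52.5]
 [ 17.9  58. ]]
[[ 624.  -139.6   68. ]
 [ 616.8  -69.3   68. ]] [[ 18.1 -18.1]
 [ 18.   52.5]]
[[479.9 410.1]
 [428.4 373.5]
 [531.9 295.5]]
[[454.4 271.7]
 [438.9 303.6]
 [301.6 273.6]]
```

```bash
python3 - <<'E'
from h import *
x=load('w1')['color'][108:252,202:402]; x=cv2.resize(x,(800,576),interpolation=cv2.INTER_CUBIC)
for k in range(0,200,20): cv2.putText(x,str(202+k),(k*4,8),0,.35,(255,0,0),1); cv2.line(x,(k*4,9),(k*4,14),(255,0,0),1)
for k in range(12,144,20): cv2.putText(x,str(108+k),(0,k*4+4),0,.35,(255,0,0),1)
cv2.imwrite('pics/w1c.png',x[:,:,::-1])
E
```

```text
(no output)
```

View pics/w1c.png

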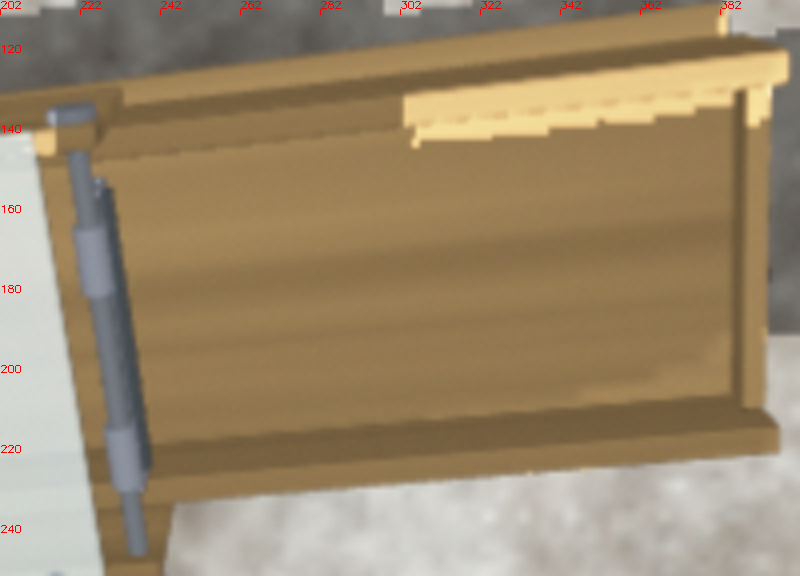

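The crop shows the rail-top inner edges at (398.7,128.5) and (396.5,215) px, and the outer edges at (398.2,120.5) and (396.5,221). So the rails are about 7 mm thick, and I'll refit with that. The rod runs from (222,149) to (236,245.5).

```bash
python3 - <<'E'
from h import *
from scipy.optimize import least_squares
np.set_printoptions(precision=2,suppress=True)
g=load('w1')
E_=[(398.7,128.5,-43),(396.5,215,43),(398.2,120.5,-50),(396.5,221,50),(303.2,139.5,-43),(303.2,131,-50),(227,228,43),(244.5,233.7,50)]
E_=np.array(E_)
def inv(p,P): c,s=np.cos(p[2]),np.sin(p[2]); d=P[:,:2]-p[:2]; return np.c_[c*d[:,0]+s*d[:,1],-s*d[:,0]+c*d[:,1]]
def loc(p):
    x=np.zeros(len(E_))
    for _ in range(4): x=inv(p,px(g,E_[:,:2],46-.07*x+p[3]))[:,0]
    return inv(p,px(g,E_[:,:2],46-.07*x+p[3]))
def f(p): q=loc(p); return np.r_[q[:,1]-E_[:,2],q[:4,0]+145,p[3]/2]
p=least_squares(f,[604,-123,.1,0]).x;print(p,p[2]*57.3);print(f(p))
rod=px(g,[(222,149),(236.2,245.5)],67);print(rod,inv(p,rod))
np.save('rack.npy',p)
c,s=np.cos(p[2]),np.sin(p[2])
print('seat',p[0]-85*c,p[1]-85*s)
E
```

```text
[ 604.86 -119.3     0.13    1.65] 7.227110710318987
[-0.13  0.66 -0.48  0.28  0.18 -0.85 -0.5   0.84 -0.24 -0.03  0.38 -0.14
  0.83]
[[ 628.16 -163.1    67.  ]
 [ 616.12  -64.41   67.  ]] [[ 17.61 -46.39]
 [ 18.08  53.04]]
seat 520.5311687595064 -129.99345595817877
```

Emit:
play_rows(series=[[0.02,0,-0.045,0,0,0,0.085],[0.02,0,-0.045,0,0,0,0.085],[0.02,0,-0.045,0,0,0,0.085],[0.02,0,-0.045,0,0,0,0.085],[0.02,0,-0.045,0,0,0,0.085],[0.02,0,-0.045,0,0,0,0.075],[0.02,0,-0.045,0,0,0,0.07],[0,0,0,0,0.12,0,0.065],[0,0,0,0,0.12,0,0.065],[0,0,0,0,0,0,0.065]])

```text
clock: 1.7
position: [461.2, 187.8, 228.0]
ee_rot: [0.079, 0.704, -0.701, -0.08]
contact_force: [0.5, 0.3, -0.1]
gripper_width: 64.8
```

```bash
cat > mv.py <<'E'
from h import *
np.set_printoptions(precision=4,suppress=True)
def need(target,yaw,lean=0):
    """tool-frame shift (m) and rotvec to target TCP (mm); yaw deg about z from tool x=-X; lean deg: tips forward along local +x"""
    s=read_state(); Rm=R.from_quat(s['ee_rot'])
    base=R.from_matrix([[-1,0,0],[0,0,-1],[0,-1,0]])
    Rt=R.from_euler('z',yaw,degrees=True)*R.from_euler('y',-lean,degrees=True)*base
    print('pos',s['position'],'F',s['contact_force'],'w',s['gripper_width'],'t',s['clock'])
    print('shift',Rm.inv().apply(np.array(target)-s['position'])/1000,'rot',(Rm.inv()*Rt).as_rotvec())
E
python3 - <<'E'
from mv import *
need([465.5,177.6,150],-14)
E
```

```text
pos [461.1849 187.8073 228.0179] F [ 0.4793  0.3298 -0.1198] w 64.79991734808728 t 1.7
shift [-0.0066  0.078   0.0092] rot [0.0031 0.0196 0.0012]
```

Emit:
play_rows(series=[[-0.007,0.03,0.009,0.003,0.019,0,0.065],[0,0.03,0,0,0,0,0.065],[0,0.018,0,0,0,0,0.065],[0,0,0,0,0,0,0.065]])

```text
clock: 2.1
position: [467.1, 181.0, 149.4]
ee_rot: [0.082, 0.704, -0.701, -0.08]
contact_force: [0.3, 0.6, -0.1]
gripper_width: 65.1
```

```bash
python3 - <<'E'
from mv import *
need([465.5,177.6,11],-14)
g=snap('wrist','w2')
c,s=np.cos(np.radians(-14)),np.sin(np.radians(-14))
o=np.array([465.5,177.6]);ay=np.array([-s,c])
print(proj(g,[[*(o+40*ay),29],[*(o-40*ay),29],[*(o-40*ay),47],[*(o+40*ay),47]])/.64)
cv2.imwrite('pics/w2b.png',cv2.resize(g['color'][:,:,::-1],(800,600),interpolation=cv2.INTER_CUBIC))
E
```

```text
pos [467.1097 181.0156 149.4054] F [ 0.2561  0.5503 -0.0839] w 65.08982440204285 t 2.1
shift [0.0012 0.1384 0.0043] rot [ 0.0043  0.0156 -0.0026]
[[390.7939 349.033 ]
 [393.3988 202.305 ]
 [393.5081 208.5022]
 [390.7308 363.7751]]
```

View pics/w2b.png

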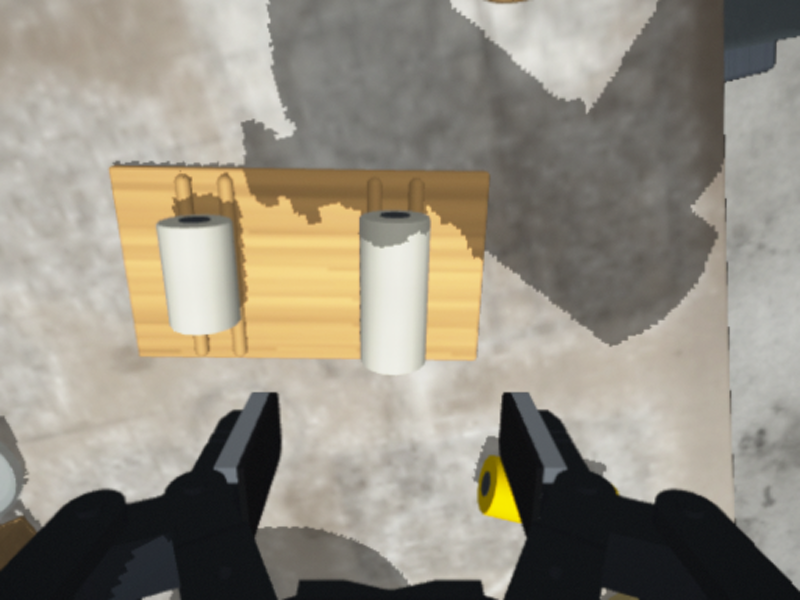

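The picture shows the long post from (396,214) to (393,374), square between the fingers. It lies about 10.5 px (5.4 mm) further along its axis than computed, so its centre is about (465.6,183.1). The short post is at (198,275).

```bash
python3 - <<'E'
from mv import *
need([465.6,183.1,13],-14)
E
```

```text
pos [467.9684 181.5264 150.7473] F [-0.266  -0.3063  0.4093] w 64.52425530424097 t 2.15
shift [ 0.0033  0.1377 -0.0002] rot [ 0.006   0.0157 -0.0046]
```

Emit:
play_rows(series=[[0.002,0.03,-0.001,0.005,0.014,-0.004,0.065],[0,0.03,0,0,0,0,0.065],[0,0.03,0,0,0,0,0.065],[0,0.02,0,0,0,0,0.065],[0,0,0,0,0,0,0.065]])

```text
clock: 2.65
position: [473.9, 189.0, 45.6]
ee_rot: [0.087, 0.707, -0.698, -0.077]
contact_force: [-1.0, -0.0, 0.3]
gripper_width: 65.1
```

```bash
python3 - <<'E'
from mv import *
for _ in range(3): need([465.6,183.1,13],-14)
E
```

```text
pos [473.9104 188.9846  45.6378] F [-0.9569 -0.0378  0.3321] w 65.10105494489486 t 2.65
shift [0.0072 0.0324 0.0081] rot [ 0.0142  0.0116 -0.0136]
pos [473.9104 188.9846  45.6378] F [-0.9569 -0.0378  0.3321] w 65.10105494489486 t 2.65
shift [0.0072 0.0324 0.0081] rot [ 0.0142  0.0116 -0.0136]
pos [473.9104 188.9846  45.6378] F [-0.9569 -0.0378  0.3321] w 65.10105494489486 t 2.65
shift [0.0072 0.0324 0.0081] rot [ 0.0142  0.0116 -0.0136]
```

Emit:
play_rows(series=[[0.007,0,0.008,0.012,0.01,-0.012,0.065],[0,0,0,0,0,0,0.065],[0,0,0,0,0,0,0.065]])

```text
clock: 2.95
position: [467.3, 184.4, 49.6]
ee_rot: [0.087, 0.704, -0.7, -0.083]
contact_force: [0.1, 0.4, -0.0]
gripper_width: 65.4
```

```bash
python3 - <<'E'
from mv import *
need([465.6,183.1,13],-14)
get_image('side')
need([465.6,183.1,13],-14)
E
```

```text
pos [467.2985 184.4318  49.5798] F [ 0.1281  0.3558 -0.0203] w 65.38256456361246 t 2.95
shift [0.0015 0.0366 0.0019] rot [ 0.0068  0.0035 -0.0057]
pos [467.2578 184.4138  49.634 ] F [ 0.6559 -0.1608  0.2163] w 65.22680701091026 t 3.0
shift [0.0015 0.0366 0.0019] rot [ 0.0069  0.0033 -0.0057]
```

Emit:
play_rows(series=[[0.001,0.013,0.0,0.007,0.003,-0.006,0.065],[0,0.012,0,0,0,0,0.065],[0,0.008,0,0,0,0,0.065],[0,0,0,0,0,0,0.065]])

```text
clock: 3.4
position: [467.5, 185.7, 16.3]
ee_rot: [0.087, 0.703, -0.701, -0.085]
contact_force: [-0.8, 0.4, -0.2]
gripper_width: 64.6
```

```bash
python3 - <<'E'
from mv import *
need([465.6,183.1,13],-14)
E
```

```text
pos [467.4588 185.725   16.2632] F [-0.8228  0.405  -0.2226] w 64.62544620216728 t 3.4
shift [0.0012 0.0033 0.003 ] rot [ 0.003   0.0002 -0.002 ]
```

Emit:
play_rows(series=[[0.001,0.003,0.003,0.003,0,-0.002,0.065],[0,0,0,0,0,0,0.065],[0,0,0,0,0,0,0.025],[0,0,0,0,0,0,0.025],[0,0,0,0,0,0,0.025],[0,0,0,0,0,0,0.025]])

```text
clock: 4.0
position: [466.0, 183.1, 13.5]
ee_rot: [0.086, 0.702, -0.702, -0.086]
contact_force: [0.6, 0.1, -2.1]
gripper_width: 34.4
```

```bash
python3 - <<'E'
from mv import *
need([465.6,183.1,150],-14)
E
```

```text
pos [466.0062 183.0599  13.4799] F [ 0.6189  0.0688 -2.0826] w 34.37930984069356 t 4.0
shift [ 0.0004 -0.1365  0.    ] rot [ 0.0003  0.0003 -0.0003]
```

Emit:
play_rows(series=[[0,-0.02,0,0,0,0,0.025],[0,-0.03,0,0,0,0,0.025],[0,-0.03,0,0,0,0,0.025],[0,-0.02,0,0,0,0,0.025],[0,0,0,0,-0.12,0,0.025],[0,0,0,0,-0.12,0,0.025],[0,0,0,0,-0.12,0,0.025],[0,0,0,0,0,0,0.025]])

```text
clock: 4.8
position: [463.9, 182.1, 116.3]
ee_rot: [0.046, -0.706, 0.706, -0.044]
contact_force: [-0.4, 0.5, -1.4]
gripper_width: 34.2
```

```bash
python3 - <<'E'
from mv import *
need([522,-130,115],7.1)
E
```

```text
pos [463.8763 182.1109 116.2583] F [-0.4178  0.4703 -1.3855] w 34.23697848668895 t 4.8
shift [-0.0181  0.0012  0.317 ] rot [0.0001 0.0031 0.0033]
```

Emit:
play_rows(series=[[-0.002,0,0.04,0,0,0,0.025],[-0.002,0,0.04,0,0,0,0.025],[-0.002,0,0.04,0,0,0,0.025],[-0.002,0,0.04,0,0,0,0.025],[-0.002,0,0.04,0,0,0,0.025],[-0.002,0,0.04,0,0,0,0.025],[-0.003,0,0.04,0,0,0,0.025],[-0.003,0,0.03,0,0,0,0.025],[0,0,0,0,0,0,0.025],[0,0,0,0,0,0,0.025]])

```text
clock: 5.8
position: [519.6, -133.6, 113.3]
ee_rot: [-0.038, 0.707, -0.706, 0.034]
contact_force: [0.4, 0.3, -1.6]
gripper_width: 34.2
```

```bash
python3 - <<'E'
from mv import *
need([522,-130,115],7.1)
g=snap('wrist','w3')
cv2.imwrite('pics/w3b.png',cv2.resize(g['color'][:,:,::-1],(800,600),interpolation=cv2.INTER_CUBIC))
E
```

```text
pos [ 519.5744 -133.5627  113.3498] F [ 0.4359  0.2868 -1.6099] w 34.24685109689525 t 5.8
shift [-0.0028 -0.0017 -0.0033] rot [ 0.0019 -0.022   0.0056]
```

View pics/w3b.png

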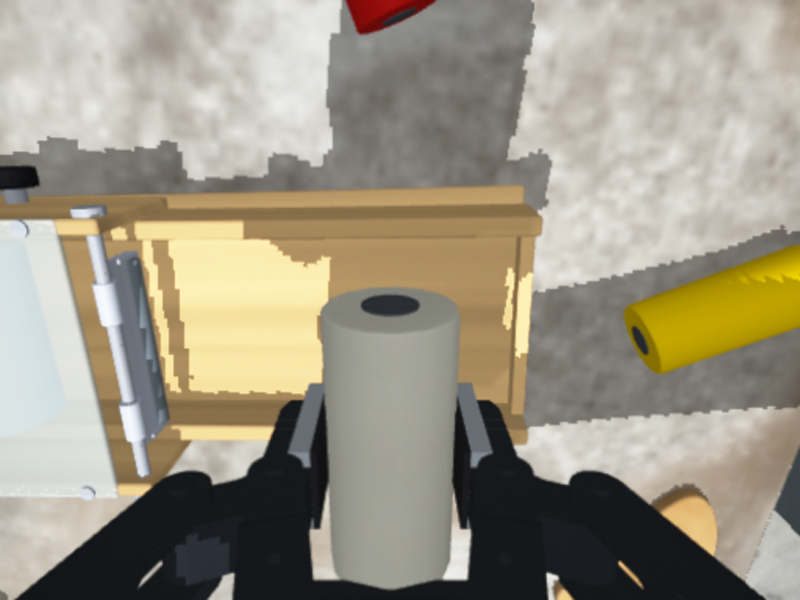

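The picture shows the post held straight, with its near end-face centre at (390,305). The rack end is at (541,213) to (541,235) and (525,430) to (525,443).

```bash
python3 - <<'E'
from mv import *
g=load('w3');p=np.load('rack.npy');s=read_state();print(p)
Rm=R.from_quat(s['ee_rot'])
z=s['position'][2]+15.5
e=px(g,np.array([(390,305)])*.64,z)[0]; print('near end in tool',Rm.inv().apply(e-s['position']),e)
# top silhouette edge of far end hidden; check diameter via near end width at its centre height
print(np.linalg.norm(np.subtract(*px(g,np.array([(322,315),(459,315)])*.64,z))))
q=px(g,np.array([(541,213),(541,235),(525,430),(525,443)])*.64,58)
c,sn=np.cos(p[2]),np.sin(p[2]);d=q[:,:2]-p[:2];print(np.c_[c*d[:,0]+sn*d[:,1],-sn*d[:,0]+c*d[:,1]])
E
```

```text
[ 604.856  -119.301     0.1261    1.6522]
near end in tool [  0.3346 -15.5663  39.2325] [ 523.4037 -172.3052  128.906 ]
35.48401269036604
[[-144.932   -52.0201]
 [-145.5428  -43.5946]
 [-144.5356   42.6643]
 [-144.9038   49.2632]]
```

```bash
python3 - <<'E'
from mv import *
need([523.6,-130.6,70],7.15)
E
```

```text
pos [ 519.6088 -133.2288  113.406 ] F [ 0.5707  0.6266 -1.4657] w 34.49910125132285 t 5.85
shift [-0.0045  0.0434 -0.0021] rot [ 0.0018 -0.0216  0.0055]
```

Emit:
play_rows(series=[[-0.004,0.015,-0.003,0.002,-0.022,0.005,0.025],[0,0.015,0,0,0,0,0.025],[0,0.012,0,0,0,0,0.025],[0,0,0,0,0,0,0.025],[0,0,0,0,0,0,0.025]])

```text
clock: 6.35
position: [523.2, -124.5, 71.0]
ee_rot: [-0.045, 0.706, -0.706, 0.046]
contact_force: [-0.4, -0.4, -1.8]
gripper_width: 34.4
```

```bash
python3 - <<'E'
from mv import *
need([523.6,-130.6,40],7.15)
E
```

```text
pos [ 523.2155 -124.5215   70.9699] F [-0.4211 -0.3609 -1.7801] w 34.44750271812632 t 6.35
shift [0.0004 0.031  0.0061] rot [ 0.      0.0038 -0.0007]
```

Emit:
play_rows(series=[[0,0,0.006,0,0.003,0,0.025],[0,0,0,0,0,0,0.025],[0,0.008,0.001,0,0,0,0.025],[0,0.008,0.001,0,0,0,0.025],[0,0,0,0,0,0,0.025]])

```text
clock: 6.85
position: [525.7, -132.2, 56.1]
ee_rot: [0.043, -0.706, 0.706, -0.046]
contact_force: [0.0, -0.2, -1.5]
gripper_width: 34.4
```

```bash
python3 - <<'E'
from mv import *
need([523.6,-130.6,34],7.15)
E
```

```text
pos [ 525.7093 -132.1617   56.1045] F [ 0.0139 -0.1641 -1.4543] w 34.3691273551672 t 6.85
shift [ 0.002   0.0221 -0.0018] rot [-0.0004  0.0015 -0.0051]
```

Emit:
play_rows(series=[[0.002,0,-0.002,0,0.001,-0.005,0.025],[0,0,0,0,0,0,0.025],[0,0.006,0,0,0,0,0.025],[0,0.006,0,0,0,0,0.025],[0,0.003,0,0,0,0,0.025],[0,0,0,0,0,0,0.025]])

```text
clock: 7.45
position: [523.1, -130.5, 39.4]
ee_rot: [0.044, -0.706, 0.706, -0.044]
contact_force: [0.1, -0.5, -1.7]
gripper_width: 34.7
```

```bash
python3 - <<'E'
from mv import *
need([523.6,-130.6,34],7.15)
E
```

```text
pos [ 523.0887 -130.4587   39.3719] F [ 0.0531 -0.4623 -1.6808] w 34.65607131222328 t 7.45
shift [-0.0005  0.0054  0.0002] rot [-0.0005  0.0001  0.0011]
```

Inside the rails with no contact. Now down gently until it touches.

Emit:
play_rows(series=[[0,0.002,0,0,0,0,0.025],[0,0.002,0,0,0,0,0.025],[0,0,0,0,0,0,0.025],[0,0,0,0,0,0,0.025]])

```text
clock: 7.85
position: [523.3, -130.5, 35.0]
ee_rot: [0.045, -0.705, 0.706, -0.044]
contact_force: [-0.5, 0.5, -1.4]
gripper_width: 34.5
```

Emit:
play_rows(series=[[0,0.0015,0,0,0,0,0.025],[0,0,0,0,0,0,0.025]])

```text
clock: 8.05
position: [523.4, -130.5, 33.6]
ee_rot: [0.044, -0.705, 0.706, -0.044]
contact_force: [0.2, 0.5, -1.3]
gripper_width: 34.2
```

Emit:
play_rows(series=[[0,0.001,0,0,0,0,0.025],[0,0,0,0,0,0,0.025]])

```text
clock: 8.25
position: [523.5, -130.5, 32.6]
ee_rot: [0.044, -0.705, 0.706, -0.044]
contact_force: [-0.1, -1.2, -1.7]
gripper_width: 34.5
```

Emit:
play_rows(series=[[0,0.001,0,0,0,0,0.025],[0,0,0,0,0,0,0.025]])

```text
clock: 8.45
position: [523.9, -130.5, 32.5]
ee_rot: [0.044, -0.705, 0.706, -0.045]
contact_force: [-1.3, -0.8, -1.9]
gripper_width: 34.1
```

Emit:
play_rows(series=[[0,0,0,0,0,0,0.042],[0,0,0,0,0,0,0.046],[0,0,0,0,0,0,0.046],[0,0,0,0,0,0,0.046],[0,-0.008,0,0,0,0,0.046],[0,-0.01,0,0,0,0,0.046],[0,-0.015,0,0,0,0,0.046],[0,-0.02,0,0,0,0,0.046],[0,-0.03,0,0,0,0,0.02],[0,0,0,0,0,0,0]])

```text
clock: 9.45
position: [524.9, -130.7, 122.4]
ee_rot: [0.043, -0.705, 0.706, -0.046]
contact_force: [0.7, -0.4, 1.0]
gripper_width: 17.9
```

Emit:
play_rows(series=[[0,-0.03,0,0,0,0,0],[0,0,0.03,0,0,0,0],[0,0,0.03,0,0,0,0],[0,0,0,0,0,0,0],[0,0,0,0,0,0,0],[0,0,0,0,0,0,0],[0,0,0,0,0,0,0],[0,0,0,0,0,0,0]])

```text
clock: 10.25
position: [531.8, -189.7, 157.7]
ee_rot: [0.043, -0.705, 0.706, -0.048]
contact_force: [0.0, -0.4, -0.4]
gripper_width: -0.3
```

```bash
python3 - <<'E'
from mv import *
need([523.6,-130.6,150],7.15)
g=snap('wrist','w4')
cv2.imwrite('pics/w4b.png',cv2.resize(g['color'][:,:,::-1],(800,600),interpolation=cv2.INTER_CUBIC))
E
```

```text
pos [ 531.8006 -189.6846  157.7072] F [ 0.0046 -0.3756 -0.374 ] w -0.34531728449976823 t 10.25
shift [ 0.0006  0.0076 -0.0597] rot [-0.0022  0.0044 -0.0078]
```

View pics/w4b.png

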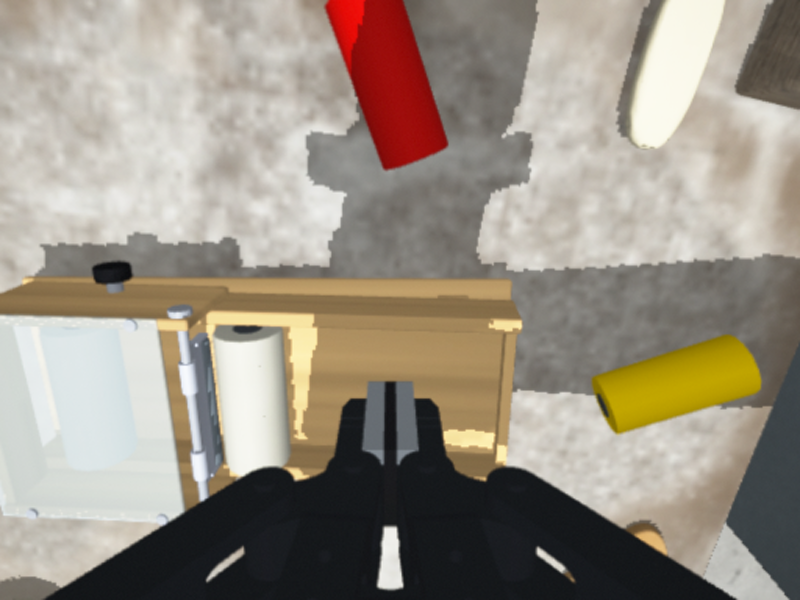

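The picture confirms the post lies across the lane, resting against the flap with its centre at about (253,398), and the flap is shut. I'll verify numerically, then set up the leaning push posture: quarter turn, closed fingers, tips 28° forward.

```bash
cat >> mv.py <<'E'
P=np.load('rack.npy'); YAW=7.15
def rk(x,y): c,s=np.cos(np.radians(YAW)),np.sin(np.radians(YAW)); return np.array([P[0]+c*x-s*y,P[1]+s*x+c*y])
def irk(q): c,s=np.cos(np.radians(YAW)),np.sin(np.radians(YAW)); d=np.array(q)[:2]-P[:2]; return np.array([c*d[0]+s*d[1],-s*d[0]+c*d[1]])
def push(x,y,z,lean):
    s=read_state(); Rm=R.from_quat(s['ee_rot'])
    Rt=R.from_euler('z',YAW,degrees=True)*R.from_euler('y',-lean,degrees=True)*R.from_matrix([[0,0,-1],[1,0,0],[0,-1,0]])
    F=R.from_euler('z',-YAW,degrees=True).apply(s['contact_force'])
    print('rack pos',irk(s['position']),s['position'][2],'F',F,'t',s['clock'])
    print('shift',Rm.inv().apply(np.r_[rk(x,y),z]-s['position'])/1000,'rot',(Rm.inv()*Rt).as_rotvec())
E
python3 - <<'E'
from mv import *
g=load('w4')
for a in [(222,400),(288,400),(253,398),(250,327),(259,472)]: print(irk(px(g,[np.array(a)*.64],45)[0]))
print('rod',irk(px(g,[np.array((190,400))*.64],67)[0]))
print(read_state()['joints'])
push(-65,0,130,0)
E
```

```text
[11.4566  2.3341]
[-24.7271   2.1324]
[-5.6142  1.0075]
[ -7.3238 -40.9629]
[-5.4145 49.1352]
rod [ 19.384  -10.2715]
[-0.0552  0.3435 -0.2539  0.0009 -0.9653  0.1839]
rack pos [-81.2233 -60.7216] 157.68418703661354 F [ 0.0968  0.4668 -0.1172] t 10.3
shift [-0.0163  0.0277 -0.0607] rot [ 0.0044  1.5752 -0.0079]
```

Emit:
play_rows(series=[[0,0,-0.03,0,0.14,0,0],[0,0,0,0,0.14,0,0],[0,0,0,0,0.14,0,0],[0,0,0,0,0.14,0,0],[0,0,0,0,0.14,0,0],[0,0,0,0,0.14,0,0],[0,0,0,0,0.14,0,0],[0,0,0,0,0.14,0,0],[0,0,0,0,0.14,0,0],[0,0,0,0,0.14,0,0]])

```text
clock: 11.3
position: [527.4, -154.2, 156.8]
ee_rot: [0.435, 0.559, -0.557, -0.432]
contact_force: [-0.7, -1.4, 0.4]
gripper_width: 0.1
```

Emit:
play_rows(series=[[0,0,0,0,0.14,0,0],[0,0,0,-0.12,0,0,0],[0,0,0,-0.12,0,0,0],[0,0,0,-0.12,0,0,0],[0,0,0,-0.12,0,0,0],[0,0,0,0,0,0,0],[0,0,0,0,0,0,0]])

```text
clock: 12.0
position: [528.1, -151.5, 156.8]
ee_rot: [0.576, 0.64, -0.379, -0.34]
contact_force: [0.8, 0.6, 0.3]
gripper_width: -0.1
```

```bash
python3 - <<'E'
from mv import *
push(-65,0,100,28); print(read_state()['joints'])
E
```

```text
rack pos [-80.1792 -22.4086] 156.83067956679432 F [0.8251 0.507  0.3451] t 12.0
shift [0.0228 0.0569 0.0144] rot [ 0.0136 -0.0154 -0.0111]
[-0.0223  0.1629 -0.5619 -0.1734 -0.3518 -1.2941]
```

Emit:
play_rows(series=[[0.012,0.02,0.007,0.013,-0.015,-0.011,0],[0.011,0.02,0.007,0,0,0,0],[0,0.015,0,0,0,0,0],[0,0,0,0,0,0,0],[0,0,0,0,0,0,0]])

```text
clock: 12.5
position: [546.1, -124.9, 103.3]
ee_rot: [0.566, 0.644, -0.387, -0.338]
contact_force: [1.2, -0.2, 0.1]
gripper_width: -0.1
```

```bash
python3 - <<'E'
from mv import *
push(-62,0,55,28)
E
```

```text
rack pos [-59.0249   1.7392] 103.27339091354523 F [ 1.1908 -0.3364  0.0615] t 12.5
shift [-0.0016  0.0412  0.0254] rot [0.0018 0.0062 0.0006]
```

Emit:
play_rows(series=[[-0.002,0.014,0.008,0.002,0.006,0,0],[0,0.014,0.008,0,0,0,0],[0,0.012,0.008,0,0,0,0],[0,0,0,0,0,0,0],[0,0,0,0,0,0,0]])

```text
clock: 13.0
position: [549.0, -127.5, 61.2]
ee_rot: [0.568, 0.645, -0.384, -0.338]
contact_force: [-0.0, -0.1, 0.9]
gripper_width: -0.1
```

```bash
python3 - <<'E'
from mv import *
push(-52,0,37.5,28)
E
```

```text
rack pos [-56.4812  -1.2105] 61.158981240299575 F [-0.0646 -0.1418  0.8643] t 13.0
shift [0.0012 0.0229 0.0073] rot [0.008  0.0032 0.0007]
```

Emit:
play_rows(series=[[0.001,0.01,0.004,0.007,0.003,0,0],[0,0.009,0.004,0,0,0,0],[0,0,0,0,0,0,0],[0,0,0,0,0,0,0]])

```text
clock: 13.4
position: [553.3, -127.7, 43.5]
ee_rot: [0.566, 0.646, -0.384, -0.34]
contact_force: [0.4, -0.5, -0.0]
gripper_width: 0.2
```

```bash
python3 - <<'E'
from mv import *
push(-35,0,36,28)
g=snap('side','d1')
x=g['color'][110:230,180:340]; cv2.imwrite('pics/d1c.png',cv2.resize(x[:,:,::-1],(800,600),interpolation=cv2.INTER_CUBIC))
E
```

```text
rack pos [-52.1997  -1.8803] 43.46848186718409 F [ 0.3558 -0.5967 -0.0374] t 13.4
shift [ 0.0018  0.0147 -0.0116] rot [0.0053 0.0017 0.0054]
```

View pics/d1c.png

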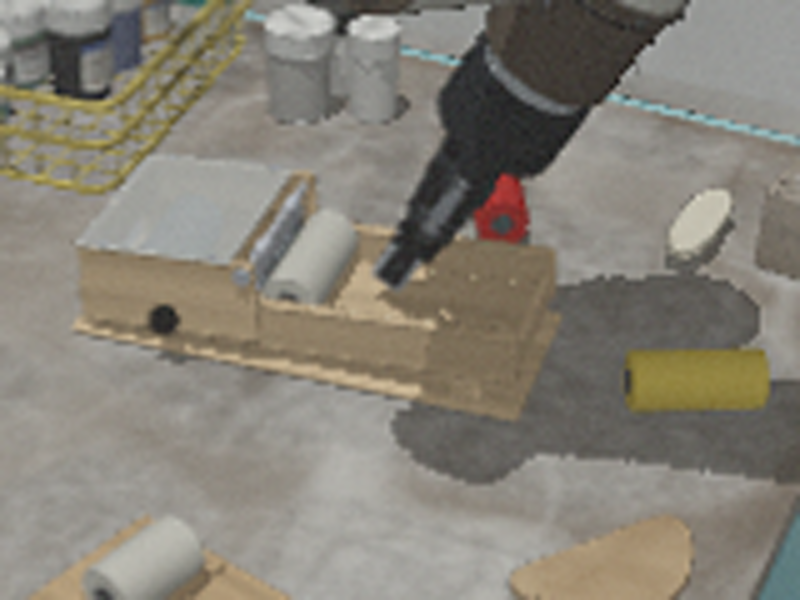

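The picture shows the leaning fingers in the trough with their tips at (395,280), clear of rails and floor, and the post against the flap at (315,255). I'll push in small steps along the sloping floor.

Emit:
play_rows(series=[[0.001,0.007,-0.005,0.005,0.002,0.005,0],[0.001,0.006,-0.005,0,0,0,0],[0,0,0,0,0,0,0],[0,0,0,0,0,0,0]])

```text
clock: 13.85
position: [570.1, -124.9, 38.0]
ee_rot: [0.565, 0.645, -0.385, -0.341]
contact_force: [0.9, 0.5, -0.4]
gripper_width: 0.1
```

```bash
python3 - <<'E'
from mv import *
push(-28,0,35,28)
E
```

```text
rack pos [-35.16    -1.2452] 38.00942059778918 F [ 0.924   0.369  -0.3843] t 13.85
shift [ 0.0012  0.006  -0.0049] rot [0.0008 0.0011 0.0063]
```

Emit:
play_rows(series=[[0.001,0.003,-0.0025,0,0,0.005,0],[0,0.0025,-0.0025,0,0,0,0],[0,0.0014,-0.0022,0,0,0,0],[0,0.0,0,0,0,0,0]])

```text
clock: 14.25
position: [578.4, -124.0, 35.0]
ee_rot: [0.564, 0.644, -0.386, -0.343]
contact_force: [-0.8, 0.6, 0.0]
gripper_width: -0.1
```

```bash
python3 - <<'E'
from mv import *
push(-20,0,34.5,28)
E
```

```text
rack pos [-26.8472  -1.4054] 34.996800032398625 F [-0.7066  0.6508  0.0247] t 14.25
shift [ 0.0014  0.0036 -0.0058] rot [-0.0035  0.0002  0.0069]
```

Emit:
play_rows(series=[[0.001,0.0013,-0.0022,0,0,0.004,0],[0,0.0013,-0.0022,0,0,0,0],[0,0.0013,-0.0022,0,0,0,0],[0,0,0,0,0,0,0]])

```text
clock: 14.65
position: [584.7, -123.2, 34.1]
ee_rot: [0.564, 0.643, -0.387, -0.344]
contact_force: [-1.7, -0.9, 1.4]
gripper_width: 0.1
```

```bash
python3 - <<'E'
from mv import *
push(-12,0,34,28)
E
```

```text
rack pos [-20.4487  -1.3319] 34.13012692041549 F [-1.7946 -0.6437  1.4323] t 14.65
shift [ 0.0013  0.004  -0.0074] rot [-0.0075 -0.001   0.0064]
```

Emit:
play_rows(series=[[0,0.0013,-0.0025,-0.003,0,0.004,0],[0,0.0013,-0.0025,0,0,0,0],[0,0.0013,-0.0025,0,0,0,0]])

```text
clock: 14.95
position: [592.3, -122.4, 33.8]
ee_rot: [0.564, 0.643, -0.387, -0.345]
contact_force: [-3.1, -0.6, 1.5]
gripper_width: -0.2
```

```bash
python3 - <<'E'
from mv import *
push(-5,0,33.5,28)
E
```

```text
rack pos [-12.8696  -1.5405] 33.75091211562168 F [-3.1574 -0.24    1.4781] t 14.95
shift [ 0.0015  0.0039 -0.0069] rot [-0.0079 -0.0017  0.006 ]
```

Emit:
play_rows(series=[[0.001,0.0014,-0.0025,-0.003,0,0.003,0],[0,0.0014,-0.0025,0,0,0,0],[0,0.0014,-0.0025,0,0,0,0]])

```text
clock: 15.25
position: [601.1, -121.1, 33.7]
ee_rot: [0.565, 0.643, -0.387, -0.344]
contact_force: [-5.0, -1.2, 2.1]
gripper_width: -0.4
```

```bash
python3 - <<'E'
from mv import *
push(2,0,33,28)
E
```

```text
rack pos [-3.9274 -1.3568] 33.706095548203294 F [-5.0856 -0.5579  2.1107] t 15.25
shift [ 0.0014  0.0034 -0.0049] rot [-0.0057 -0.0021  0.0048]
```

Emit:
play_rows(series=[[0.001,0.0014,-0.0024,0,0,0.003,0],[0,0.0014,-0.0024,0,0,0,0]])

```text
clock: 15.45
position: [607.7, -120.2, 34.3]
ee_rot: [0.566, 0.642, -0.387, -0.343]
contact_force: [-4.4, -1.1, 2.5]
gripper_width: -0.3
```

```bash
python3 - <<'E'
from mv import *
push(7,0,33,28)
E
```

```text
rack pos [ 2.7425 -1.2695] 34.30851406953904 F [-4.5276 -0.5486  2.4524] t 15.45
shift [ 0.0013  0.0031 -0.0032] rot [-0.0047 -0.0021  0.0034]
```

Emit:
play_rows(series=[[0,0.002,-0.0018,0,0,0.003,0],[0,0.0018,-0.0018,0,0,0,0]])

```text
clock: 15.65
position: [614.6, -119.9, 33.8]
ee_rot: [0.566, 0.643, -0.386, -0.342]
contact_force: [-0.8, -0.2, 1.0]
gripper_width: -0.0
```

```bash
python3 - <<'E'
from mv import *
push(12,0,32.5,28)
E
```

```text
rack pos [ 9.5492 -1.7806] 33.7686378571224 F [-0.7868 -0.1061  1.0022] t 15.65
shift [ 0.0018  0.0023 -0.0016] rot [-0.0026 -0.0012  0.0023]
```

Emit:
play_rows(series=[[0,0.0015,-0.0012,0,0,0,0],[0,0,0,0,0,0,0]])

```text
clock: 15.85
position: [619.1, -119.4, 33.7]
ee_rot: [0.567, 0.644, -0.385, -0.341]
contact_force: [0.1, -0.3, 0.8]
gripper_width: 0.2
```

```bash
python3 - <<'E'
from mv import *
push(12,0,32.5,28)
g=snap('wrist','w5'); h=snap('side','d2')
a=cv2.resize(g['color'],(440,330)); b=cv2.resize(h['color'][115:205,180:300],(440,330),interpolation=cv2.INTER_CUBIC)
k=snap('scene','s2'); c=cv2.resize(k['color'][165:255,265:385],(440,330),interpolation=cv2.INTER_CUBIC)
cv2.imwrite('pics/c5.png',cv2.resize(np.hstack([b,c]),(800,300))[:,:,::-1])
E
```

```text
rack pos [14.0779 -1.9093] 33.72232962369462 F [ 0.0734 -0.3124  0.7728] t 15.85
shift [0.0019 0.0001 0.0024] rot [0.0012 0.0001 0.0023]
```

View pics/c5.png

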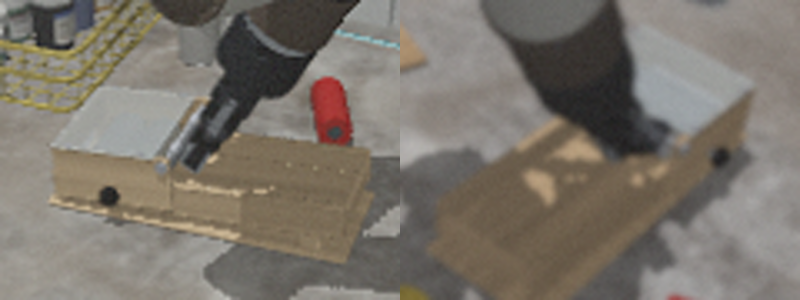

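The picture shows the fingers under the rod with the post out of sight inside the hood. Contact force is about 0, so the post has rolled on. I'll withdraw slowly along the floor line.

Emit:
play_rows(series=[[0,-0.0018,0.003,0,0,0,0],[0,-0.0027,0.0043,0,0,0,0],[0,-0.0027,0.0043,0,0,0,0],[0,-0.004,0.006,0,0,0,0],[0,-0.005,0.008,0,0,0,0],[0,-0.005,0.008,0,0,0,0],[0,-0.005,0.008,0,0,0,0],[0,0,0,0,0,0,0]])

```text
clock: 16.8
position: [564.7, -127.2, 38.2]
ee_rot: [0.566, 0.644, -0.385, -0.342]
contact_force: [0.3, 0.1, 0.3]
gripper_width: -0.0
```

```bash
python3 - <<'E'
from mv import *
push(-60,0,130,28)
E
```

```text
rack pos [-40.8107  -2.8093] 38.16317307984211 F [0.3249 0.0945 0.2686] t 16.8
shift [ 0.0033 -0.0901 -0.0262] rot [ 0.0001 -0.0012  0.0048]
```

Emit:
play_rows(series=[[0,-0.03,0,0,0,0,0],[0,-0.03,0,0,0,0,0],[0,-0.03,0,0.1,0,0,0],[0,-0.03,0,0.1,0,0,0],[0,-0.03,0,0.1,0,0,0],[0,0,0,0.1,0,0,0],[0,0,0,0,0,0,0],[0,0,0,0,0,0,0]])

```text
clock: 17.6
position: [499.9, -137.5, 180.4]
ee_rot: [0.486, 0.55, -0.508, -0.45]
contact_force: [-0.2, -0.3, 0.5]
gripper_width: 0.4
```

```bash
python3 - <<'E'
from mv import *
push(-60,0,130,0)
g=snap('wrist','w6'); print(proj(g,[[*rk(18,0),67],[*rk(52,0),38],[*rk(-80,0),30]]))
h=snap('side','d3')
a=cv2.resize(g['color'],(480,360)); b=cv2.resize(h['color'][125:195,185:245],(309,360),interpolation=cv2.INTER_CUBIC)
cv2.imwrite('pics/c6.png',np.hstack([a,b])[:,:,::-1])
E
```

```text
rack pos [-106.4363   -5.0289] 180.36700603955703 F [-0.2238 -0.2985  0.5066] t 17.6
shift [ 0.0051  0.0538 -0.0424] rot [ 0.0776 -0.0021  0.0013]
[[255.1833 299.6351]
 [254.5805 305.9776]
 [254.9885 187.8415]]
```

View pics/c6.png

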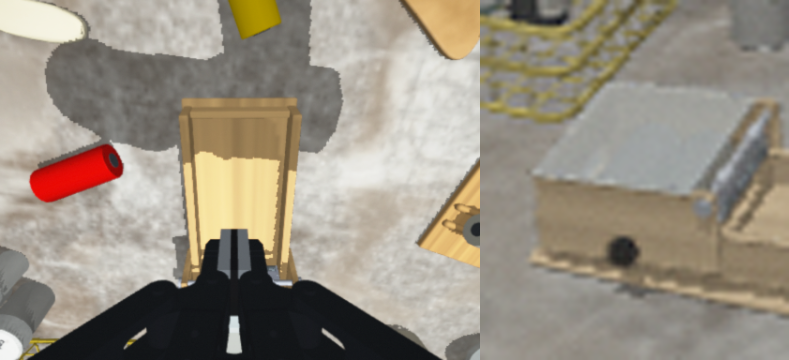

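The trough is empty (post gone at (235,200)), and in the side panel the flap hangs as at the start. One more look from above through the clear cover, to see where the post lies.

Emit:
play_rows(series=[[0,-0.02,-0.045,0.07,0,0,0],[0,-0.02,-0.045,0,0,0,0],[0,-0.02,-0.045,0,0,0,0],[0,0,-0.045,0,0,0,0],[0,0,-0.02,0,0,0,0],[0,0,0,0,0,0,0],[0,0,0,0,0,0,0]])

```text
clock: 18.4
position: [681.3, -114.2, 221.7]
ee_rot: [-0.458, -0.521, 0.536, 0.481]
contact_force: [0.0, 0.0, -0.5]
gripper_width: -0.1
```

```bash
python3 - <<'E'
from mv import *
push(-60,0,130,0)
g=snap('wrist','w6'); print(proj(g,[[*rk(18,0),67],[*rk(52,0),38],[*rk(88,0),36]])/.64)
cv2.imwrite('pics/w6.png',cv2.resize(g['color'],(800,600),interpolation=cv2.INTER_CUBIC)[:,:,::-1])
E
```

```text
rack pos [76.4767 -4.4098] 221.68161164633753 F [ 0.0467  0.0106 -0.4767] t 18.4
shift [0.0025 0.0967 0.133 ] rot [-0.037  -0.0067  0.0102]
[[394.5509 176.1299]
 [393.9277 228.3599]
 [394.1324 282.7872]]
```

```bash
python3 - <<'E'
from mv import *
np.set_printoptions(precision=0,suppress=True)
xs=np.arange(-30,125,5)
def prof(n,z):
    g=load(n);o=[]
    for x in xs:
        q=proj(g,[[*rk(x,y),z] for y in (-15,-5,5,15)]).round().astype(int)
        ok=(q[:,0]>=0)&(q[:,0]<512)&(q[:,1]>=0)&(q[:,1]<384)
        o.append(np.median([g['color'][v,u] for u,v in q[ok]],axis=0) if ok.any() else [0,0,0])
    return np.array(o)
print(np.c_[xs,prof('w1',45),prof('w6',45)])
E
```

```text
[[-30. 150. 124.  82. 142. 116.  76.]
 [-25. 150. 124.  82. 142. 116.  76.]
 [-20. 150. 122.  82. 143. 116.  77.]
 [-15. 150. 123.  81. 144. 117.  77.]
 [-10. 150. 124.  82. 143. 116.  77.]
 [ -5. 150. 124.  82. 144. 118.  78.]
 [  0. 150. 122.  81. 142. 116.  77.]
 [  5. 151. 124.  82. 144. 117.  78.]
 [ 10. 151. 122.  82. 143. 117.  78.]
 [ 15.  70.  76.  80.  76.  84.  90.]
 [ 20. 115. 120. 128. 122. 126. 135.]
 [ 25. 146. 123.  82. 144. 118.  78.]
 [ 30. 149. 128. 100. 175. 174. 164.]
 [ 35. 212. 214. 210. 202. 214. 216.]
 [ 40. 210. 214. 209. 205. 216. 220.]
 [ 45. 212. 214. 210. 207. 216. 220.]
 [ 50. 211. 215. 210. 206. 216. 221.]
 [ 55. 210. 215. 209. 204. 215. 219.]
 [ 60. 211. 214. 208. 202. 213. 216.]
 [ 65. 209. 214. 208. 196. 208. 212.]
 [ 70. 202. 213. 215. 202. 214. 216.]
 [ 75. 205. 217. 219. 204. 216. 219.]
 [ 80. 207. 218. 221. 206. 217. 220.]
 [ 85. 208. 219. 221. 206. 216. 220.]
 [ 90. 208. 218. 222. 205. 216. 218.]
 [ 95. 207. 217. 220. 202. 214. 216.]
 [100. 205. 214. 218. 199. 210. 212.]
 [105. 208. 211. 206. 208. 211. 204.]
 [110. 210. 214. 206. 208. 210. 204.]
 [115. 232. 231. 221. 230. 228. 220.]
 [120. 196. 202. 198. 198. 202. 197.]]
```

```bash
python3 - <<'E'
from mv import *
np.set_printoptions(precision=0,suppress=True)
g=load('w6'); h=load('w0')
ys=np.arange(-50,51,2)
print([(y,int(v[2])-int(v[0])) for y in ys for q in [proj(g,[[*rk(50,y),52]])[0].round().astype(int)] for v in [g['color'][q[1],q[0]]]])
a,b=load('d0')['color'][140:170,222:246].astype(int),load('d3')['color'][140:170,222:246].astype(int)
print('flap side diff',np.abs(a-b).mean(), np.abs(a-b).max())
s=read_state();print(s['position'],s['contact_force'],s['clock'])
s2=load('s0')['color'][155:190,235:265].astype(int)-get_image('scene')['color'][155:190,235:265];print('short post diff',np.abs(s2).mean())
job_done()
E
```

```text
[(np.int64(-50), 2), (np.int64(-48), -3), (np.int64(-46), -2), (np.int64(-44), -1), (np.int64(-42), 1), (np.int64(-40), 10), (np.int64(-38), 13), (np.int64(-36), 14), (np.int64(-34), 13), (np.int64(-32), 14), (np.int64(-30), 14), (np.int64(-28), 14), (np.int64(-26), 13), (np.int64(-24), 12), (np.int64(-22), 13), (np.int64(-20), 12), (np.int64(-18), 12), (np.int64(-16), 12), (np.int64(-14), 13), (np.int64(-12), 13), (np.int64(-10), 12), (np.int64(-8), 13), (np.int64(-6), 15), (np.int64(-4), 14), (np.int64(-2), 14), (np.int64(0), 15), (np.int64(2), 13), (np.int64(4), 13), (np.int64(6), 15), (np.int64(8), 15), (np.int64(10), 15), (np.int64(12), 14), (np.int64(14), 14), (np.int64(16), 14), (np.int64(18), 14), (np.int64(20), 13), (np.int64(22), 13), (np.int64(24), 13), (np.int64(26), 13), (np.int64(28), 12), (np.int64(30), 12), (np.int64(32), 11), (np.int64(34), 13), (np.int64(36), 12), (np.int64(38), 12), (np.int64(40), 12), (np.int64(42), 3), (np.int64(44), -2), (np.int64(46), -2), (np.int64(48), -3), (np.int64(50), 2)]
flap side diff 13.635185185185184 69
[ 681. -114.  222.] [ 0.  1. -0.] 18.45
short post diff 1.8853968253968254
the job is handed in; nothing more can be done
```

I laid the long post in the trough, where it rolled to the flap. I then pushed it under with closed fingers leaning 28° forward until it dropped inside the hood, and handed the job in at about 18.5 s. The wrist force read about 5 N at most during the push and fell to 0 once the post was through.

Last checks:
- **Long post:** colour profiles through the clear cover put its centre at about x = 49 mm in the rack frame. It spans y from about −41 to +41 mm and touches the inner post.
- **Flap:** the wrist profile at the rod and flap matches the shut state from the start, and the side crop I viewed looks shut. A numeric comparison of the side images before and after was inconclusive (mean difference 13.6, max 69). It could be lighting or the arm's shadow, but I did not find the cause.
- **Short post:** the image area around it is unchanged (mean difference 1.9).
- **Robot:** it stands clear at about 222 mm height with no contact force.

I could not view the final wrist picture because the 12-picture limit was reached, so the final position of the post rests on the pixel numbers alone.

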